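# Snug up a taper plug on a gas manifold, then open the inlet

### The job

The square-head taper plug on the bench manifold is only started in its thread: screw it in clockwise until it goes properly snug, about 0.45 N m of turning torque, without overtightening it (0.7 N m ruins the seat). Only when it is snug, swing the manifold's inlet valve handle fully open, and leave the plug as tightened. Do not knock over or push away the things lying around.

Things in the scene. Friction and masses are not known exactly. Their poses are not given: they have to be found in the camera images.
- plug_head (a point): The plug to tighten: brass, upright, square head 24 x 24 mm, 20 mm tall, on a threaded shank. The point is the head's centre, half-way up, on the screw axis; at the start 18 mm above its boss's top. z up; x, y square to the flats, turning with the head. Right-hand thread: tightens clockwise from above, sinks 1 mm per rad; 0.8 to 2.4 rad in all, so it may need two grips.
- plug (a joint): Turn of the plug, rad, 0 at the start, growing as it is tightened. At first it takes 0.1 N m of friction either way. After 0.6 to 2.0 rad, unseen and different each time, the taper meets its seat and the torque climbs about 1.2 N m per rad. Snug is 0.45 N m while turning (0.35 to 0.6 is good); let go, it eases back up to 0.3 rad and stays jammed; 0.7 N m ruins the seat.
- valve_handle (a joint): Inlet valve at one end of the manifold: 0 closed (the start: handle square across the bar), 1.571 fully open (handle in line with the bar, pointing away from the bosses) at its stop. Opens clockwise from above; needs about 0.12 N m and stays where it is left.
- handle_grip (a point): Point on the valve handle to pinch or push, 52 mm from the pivot, half-way up. The handle is a level black bar, 70 mm long from the pivot, 14 mm wide, 14 mm thick, free below (its underside is 30 mm above the top of the manifold bar). Its x axis points to the pivot and turns with the handle, z is up.
- handle_pivot (a point): Pivot of the valve handle, at the same height as the grip point; the axis is vertical.
- manifold: Level aluminium bar 52 x 360 mm, top 26 mm above the worktop, fixed. Origin on the worktop under its middle, y along the bar to the valve end, z up. On it, in any order 90 mm apart (y = -130, -40, 50 mm): the plug's boss (38 mm wide, 30 mm tall) and two bosses with brass hose barbs (72 mm above the worktop); the valve at y = 145 mm.
- reagent_amber: Bystander: small amber bottle 42 mm wide, 81 mm tall, upright behind the manifold; origin at the centre of its underside.
- label_tape: Bystander: roll of tape 62 mm across, 19 mm high, lying flat behind the manifold; origin under its centre.
- marker: Bystander: marker pen 142 mm long, 14 mm thick, lying in front of the manifold; origin under its centre, y along it.
- forceps: Bystander: steel forceps 122 mm long, 8 mm high, lying in front of the manifold; origin under its centre, y along it.

How it is judged:
By the outcome, as a careful person would: the job done as asked, in the order asked, and still so for the second after the job is handed in, with the robot touching nothing.
It also fails if it takes over 72 s, if anything falls off the work surface, if the arm or the gripper's body presses on something with over 40 N, if the wrist force passes 120 N, or if a joint passes its speed limit or range.

### The arm

A 6-joint arm with a two-finger parallel gripper is mounted at the origin on a cart in front of the work surface, level with it; the furniture and walls round the work are solid. World frame = base frame: x ahead of the robot, y to its left, z up, the work surface at z = 0. Lengths are in m, angles in rad, forces in N, time in s.
With the tool pointing down it reaches from about 0.275 to 0.725 m from the base axis. Payload 5.6 kg.
Tool frame: the origin (TCP) lies at the very end of the fingers, on their centre line; the grasp point (between the pads) lies 19 mm behind it (manip.grasp_offset is the distance from the TCP to the grasp point, in m); z points along the fingers, y is the direction in which the jaws open and shut (so a half turn about z gives the same grasp; the last joint's range is limited). The gripper opens to 85 mm and grips with 20 to 120 N. Pads are 22 mm wide; open, the fingers measure 114 mm over their backs; the gripper's body (76 mm by 85 mm) begins 54 mm behind the grasp point. The pads swing forward as they close: fully open they stand 13 mm farther back than shut.
Start: joints at [1.504, 0.255, 0.108, 0, -1.424, -0.285], TCP at [0.189, 0.516, 0.231] pointing down, gripper open.
Joint ranges: [-2.95, 2.95], [-1.21, 1.97], [-1.09, 1.5], [-2.87, 1.71], [-2.94, -0.07], [-3.05, 3.05]. Speed limits (rad/s): [2.57, 2.57, 3.14, 3.14, 3.14, 3.14].

### API

Orientations are given as a unit quaternion [x, y, z, w].
In Python, from rig import manip, viewer, models gives the robot as it stands.
- The arm moves only by the tool play_rows, never from a script. Its argument "increments" is a list of rows, each a list of 3 entries, a list of its own where there are three numbers: the shift along the tool's x, y, z in cm, then the turn about the tool's z in degrees, then the opening in per cent of the stroke, from 0 (shut) to 100 (fully open). In form: [[[dx, dy, dz], roll, fingers], ...]. A call has exactly 10 rows; each row is the pose to reach, as a shift and turn from the pose commanded when the call began, along the tool's axes at that moment; what a row does not reach only later rows make up. A row lasts 1/8 s, in which the tool goes at most 62.5 mm and 10.7 degrees, less where a joint would pass 70% of its speed; a pose out of reach is approached as far as the arm can. A call with a gripper value outside its range is refused whole. The fingers move at their own pace and stop on an object; "grip_force" is the grip in N (left out, the last holds). Time passes only in rows, so rows that repeat a pose let the fingers close, or fill a call up. It gives the time, the measured TCP pose, the force and the opening at its end, in the units of the state.
- manip.sense(): the state, without advancing time (a new reading comes with each control period).
- viewer.capture(name): name is "side" or "top"; returns the picture (480x640x3 uint8, red, green, blue); there is no depth.
- viewer.camera_model(name): a dict with "camera_matrix" (3x3 intrinsics, pixels), "k1" (the pictures are not rectified: a ray, as slopes to the right and down, at radius r is drawn at 1 + k1 r^2 times it, then the intrinsics apply), "cam_to_world" (4x4, takes a point from camera to world coordinates). Camera axes: x right, y up, looking along -z (the intrinsics and any distortion apply to the point x, -y, -z); pixel columns grow to the right and rows downward; lengths in m; the calibration is good to about 2 mm. A picture is of the moment at which its call begins. camera_model takes no time and is no camera call.
- manip.close_job(): hands the job in, once; it reports no verdict.
Trained networks look in the newest picture that a camera, given by its name, has taken for a name from the list of things; names that differ only in an ending like _2 or _b are one class to them, and where a whole thing is asked for, a point or a joint stands for the part that bears it (a point fixed in the world has none). Each returns a list of dicts, best first, with "p" (0 to 1); they miss things now and then, are a little off and sometimes report something else, mostly with a low value. They report only what shows in the picture. A call takes as long as a camera call.
- models.boxes_of(camera, query): "bbox" ([left, top, right, bottom] as shares, 0 to 1, of the picture: columns of its width, rows of its height, round what is visible of it).
- models.silhouettes(camera, query): "pixels" (480x640 bool, what is visible of it) and "bbox" ([left, top, right, bottom] as shares, 0 to 1, of the picture: columns of its width, rows of its height, round what is visible of it).
The state is a dict: "time_s": time; "joints": joint angles; "qvel": joint speeds; "effort": joint torques, N m; "position": TCP position; "orientation": TCP orientation; "force": force on the tool from outside, world axes, zero at the start; "torque": the same for the moment, N m; "grip_width": opening from 0.0 (shut) to 1.0 (fully open).
Only numpy, scipy, OpenCV 4.12 (cv2) and the standard library are available. Lean on these libraries where they do the work, as an engineer would, in place of code of your own. Each camera call takes 0.05 s, during which the arm holds its last target.

## Working session

There is one attempt and no reset: what is moved stays moved. The work goes in short steps, Python scripts to look and compute and a tool call to move; the robot and the scene stay as the last step left them, time stands still between calls to the robot, and variables do not carry over. Pictures are saved under pics/ and viewed, and the job is handed in when it is done.

Besides the shell and the picture viewer there is one more tool, called after ">>>" as a command line: name --argument value ..., lists and objects as JSON in quotes. play_rows: Moves the arm, as the interface text tells. Its arguments: {"type":"object","properties":{"increments":{"type":"array","items":{"type":"array"}},"grip_force":{"type":"number"}},"required":["increments"]}

```bash
ls; mkdir -p pics; cat > h.py <<'E'
import numpy as np, cv2
from rig import manip, viewer, models
def snap(cam,name):
    im=viewer.capture(cam); cv2.imwrite(f'pics/{name}.png',im[:,:,::-1]); return im
def project(cam,P):
    m=viewer.camera_model(cam);K=np.array(m['camera_matrix']);T=np.linalg.inv(np.array(m['cam_to_world']))
    P=np.atleast_2d(P);c=P@T[:3,:3].T+T[:3,3]
    s=np.c_[c[:,0]/-c[:,2],-c[:,1]/-c[:,2]]
    s=s*(1+m['k1']*(s**2).sum(1,keepdims=True))
    return s@K[:2,:2].T+K[:2,2]
def ray(cam,uv):
    m=viewer.camera_model(cam);K=np.array(m['camera_matrix']);T=np.array(m['cam_to_world'])
    uv=np.atleast_2d(np.array(uv,float))
    d=cv2.undistortPoints(uv[:,None,:],K,np.array([m['k1'],0,0,0.]))[:,0]
    d=np.c_[d[:,0],-d[:,1],-np.ones(len(d))]
    return T[:3,3],d@T[:3,:3].T
def onz(cam,uv,z):
    o,d=ray(cam,uv);return o+d*((z-o[2])/d[:,2])[:,None]
E
python3 - <<'E'
from h import *
for c in('top','side'):
    snap(c,c+'0')
    m=viewer.camera_model(c);print(c,np.round(m['camera_matrix'],1).tolist(),m['k1'],np.round(m['cam_to_world'],3).tolist())
    for q in('plug_head','valve_handle','manifold','reagent_amber','label_tape','marker','forceps'):
        r=models.boxes_of(c,q)
        print(q,[(round(x['p'],2),[round(x['bbox'][0]*640),round(x['bbox'][1]*480),round(x['bbox'][2]*640),round(x['bbox'][3]*480)]) for x in r[:3]])
print(manip.sense(),manip.grasp_offset)
E
```

```text
pics
top [[550.2, 0.0, 320.4], [0.0, 550.2, 236.2], [0.0, 0.0, 1.0]] 0.0047999586173828645 [[0.023, 0.998, -0.055, 0.48], [-1.0, 0.023, -0.0, 0.025], [0.001, 0.055, 0.999, 0.937], [0.0, 0.0, 0.0, 1.0]]
plug_head [(0.69, [320, 243, 340, 265])]
valve_handle [(0.89, [268, 251, 282, 301]), (0.71, [359, 317, 447, 324]), (0.63, [416, 173, 445, 202])]
manifold [(0.9, [242, 231, 480, 298]), (0.62, [277, 322, 314, 331])]
reagent_amber [(0.87, [415, 172, 445, 201])]
label_tape [(0.97, [316, 171, 353, 212])]
marker [(0.9, [360, 314, 446, 327])]
forceps [(0.41, [266, 319, 307, 330])]
side [[533.6, 0.0, 324.2], [0.0, 533.6, 243.6], [0.0, 0.0, 1.0]] 0.02270818353868975 [[0.916, 0.216, -0.339, 0.255], [-0.402, 0.517, -0.756, -0.613], [0.012, 0.828, 0.56, 0.565], [0.0, 0.0, 0.0, 1.0]]
plug_head [(0.75, [296, 257, 316, 279])]
valve_handle [(0.68, [244, 235, 287, 256])]
manifold [(0.87, [244, 234, 397, 415])]
reagent_amber [(0.85, [406, 300, 440, 357])]
label_tape [(0.69, [347, 268, 387, 302]), (0.57, [243, 233, 288, 256])]
marker [(0.67, [247, 337, 294, 412]), (0.28, [245, 239, 288, 251])]
forceps [(0.55, [223, 279, 223, 278])]
{'time_s': 0.8, 'joints': array([ 1.50361632e+00,  2.55098032e-01,  1.08215306e-01, -2.75914024e-05,
       -1.42389303e+00, -2.84587116e-01]), 'qvel': array([ 0.00056233, -0.00031595,  0.00028946,  0.00166081, -0.0008432 ,
        0.00189818]), 'effort': array([ 1.32775813e-05, -3.86351645e+01,  2.38056779e+01,  5.36729112e+00,
       -3.33162698e-04,  7.60154563e-06]), 'position': array([0.18947848, 0.51632974, 0.23128605]), 'orientation': array([ 9.84571966e-01, -1.74980124e-01, -1.46824262e-05, -8.74401364e-06]), 'force': array([-0.31124852,  0.10500023,  0.24386799]), 'torque': array([-0.01407237, -0.0030276 , -0.0167754 ]), 'grip_width': 0.9958499727763317} 0.0187
```

View pics/top0.png

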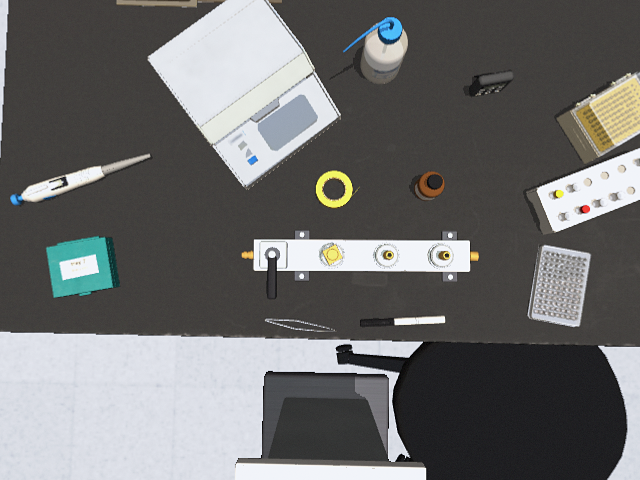

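View pics/side0.png

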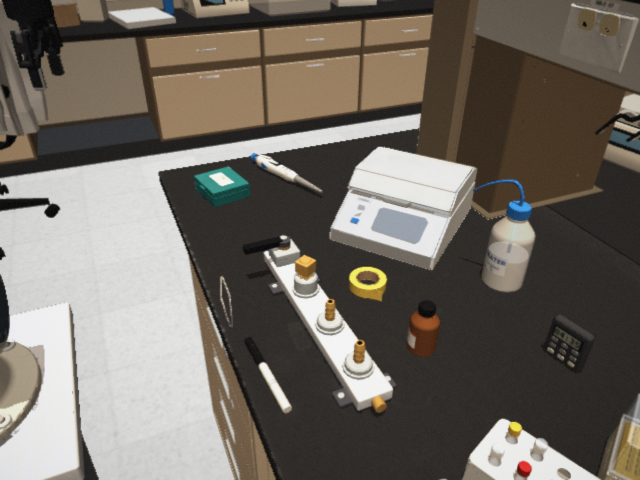

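```bash
python3 - <<'E'
from h import *
im=cv2.imread('pics/top0.png')
cv2.imwrite('pics/topz.png',cv2.resize(im[225:310,235:365],None,fx=6,fy=6,interpolation=cv2.INTER_CUBIC))
im=cv2.imread('pics/side0.png')
cv2.imwrite('pics/sidez.png',cv2.resize(im[225:310,235:345],None,fx=7,fy=7,interpolation=cv2.INTER_CUBIC))
for c in('top','side'):
    viewer.capture(c)
    for q in('plug_head','manifold','valve_handle'):
        r=models.silhouettes(c,q)
        if not r: continue
        p=r[0]['pixels'].astype(np.uint8); cs,_=cv2.findContours(p,0,1); k=max(cs,key=cv2.contourArea)
        ra=cv2.minAreaRect(k); print(c,q,r[0]['p'],p.sum(),ra, cv2.boxPoints(ra).round(1).tolist())
E
```

```text
top plug_head 0.69 576 ((402.02734375, 321.1107177734375), (7.35084342956543, 84.22904968261719), 87.43623352050781) [[359.79998779296875, 319.29998779296875], [443.8999938964844, 315.6000061035156], [444.29998779296875, 322.8999938964844], [360.1000061035156, 326.70001220703125]]
top manifold 0.7 6075 ((360.2117919921875, 257.3956604003906), (65.53450775146484, 233.2671661376953), 84.94831085205078) [[241.10000610351562, 235.0], [473.5, 214.5], [479.29998779296875, 279.79998779296875], [246.89999389648438, 300.29998779296875]]
top valve_handle 0.77 527 ((272.0, 273.0), (50.0, 14.0), 90.0) [[265.0, 248.0], [279.0, 248.0], [279.0, 298.0], [265.0, 298.0]]
side plug_head 0.77 386 ((305.0, 266.5), (23.0, 20.0), 90.0) [[295.0, 255.0], [315.0, 255.0], [315.0, 278.0], [295.0, 278.0]]
side manifold 0.59 5480 ((319.6153869628906, 323.9230651855469), (213.00489807128906, 59.907623291015625), 56.3099365234375) [[235.60000610351562, 251.89999389648438], [285.5, 218.6999969482422], [403.6000061035156, 395.8999938964844], [353.79998779296875, 429.20001220703125]]
side valve_handle 0.97 485 ((266.6772766113281, 244.17013549804688), (12.46380615234375, 47.96767807006836), 81.38435363769531) [[242.0, 241.60000610351562], [289.5, 234.39999389648438], [291.29998779296875, 246.6999969482422], [243.89999389648438, 253.89999389648438]]
```

View pics/topz.png

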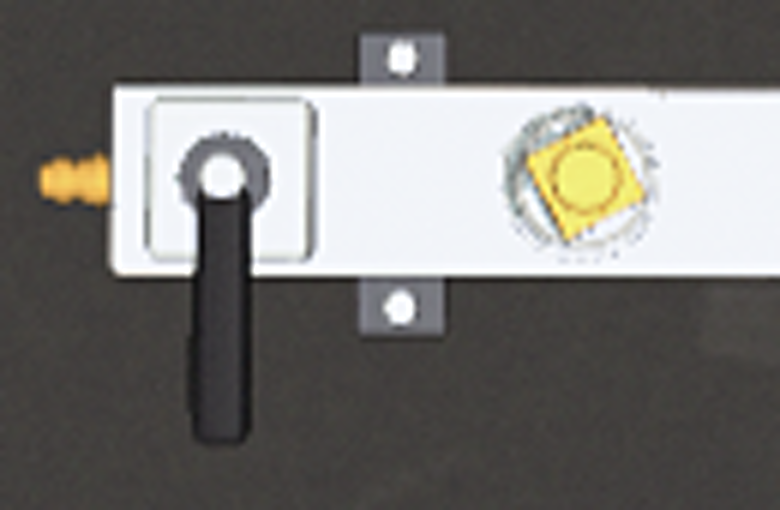

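View pics/sidez.png

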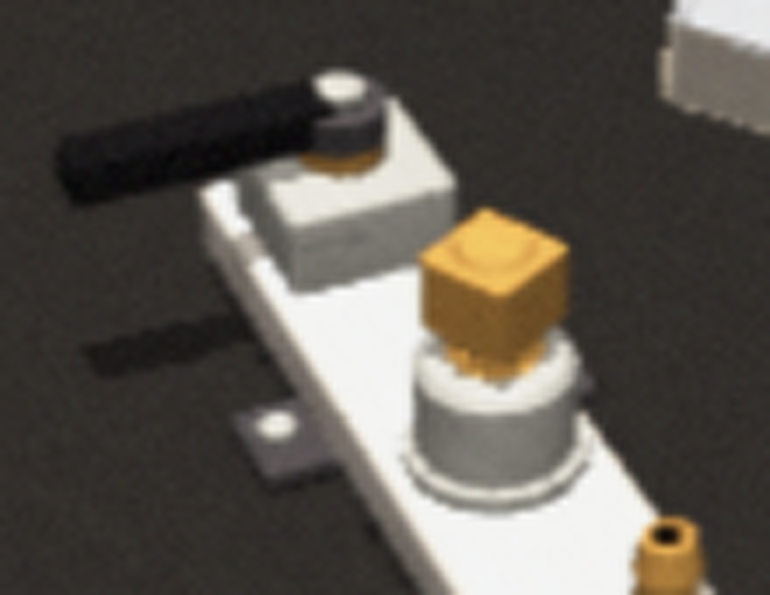

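```bash
python3 - <<'E'
from h import *
t=lambda p:np.array(p)/6+[235,225]-0.42
s=lambda p:np.array(p)/7+[235,225]-0.43
ct=t([(528,160),(602,116),(646,195),(570,242)])
P=onz('top',ct,.084); print(P.round(4),P.mean(0))
e=np.diff(np.r_[P,P[:1]],axis=0)[:,:2];print(np.linalg.norm(e,axis=1),np.degrees(np.arctan2(e[:,1],e[:,0])))
cs=s([(421,262),(487,208),(569,248),(496,302)])
Q=onz('side',cs,.084);print(Q.round(4),Q.mean(0))
e=np.diff(np.r_[Q,Q[:1]],axis=0)[:,:2];print(np.linalg.norm(e,axis=1),np.degrees(np.arctan2(e[:,1],e[:,0])))
# triangulate
def tri(a,b):
    o1,d1=ray('top',a);o2,d2=ray('side',b);d1=d1[0];d2=d2[0]
    x=np.linalg.lstsq(np.c_[d1,-d2],o2-o1,rcond=None)[0];p=o1+d1*x[0];q=o2+d2*x[1];return (p+q)/2,np.linalg.norm(p-q)
print(tri(ct.mean(0),cs.mean(0)))
print('bar',onz('top',t([(113,87),(113,275)]),.026),onz('top',[(470,240),(470,272)],.026))
H=t([(221,176),(193,441),(248,441),(198,200),(250,200)])
print('handle top z=.070',onz('top',H,.070))
HS=s([(340,88),(58,140),(78,200)])
print(onz('side',HS,.070),tri(H[0],HS[0]))
E
```

```text
[[ 0.5036  0.0214  0.084 ]
 [ 0.5154  0.0026  0.084 ]
 [ 0.4953 -0.0092  0.084 ]
 [ 0.4827  0.0101  0.084 ]] [0.4992731  0.00622038 0.084     ]
[0.02225674 0.02334233 0.02306944 0.02376223] [ -57.94290522 -149.6399623   123.00761814   28.43591179]
[[ 0.4841  0.0086  0.084 ]
 [ 0.5051  0.022   0.084 ]
 [ 0.516   0.0009  0.084 ]
 [ 0.4938 -0.0113  0.084 ]] [0.49974642 0.00507202 0.084     ]
[0.0248738  0.02379721 0.025385   0.02212872] [  32.66452149  -62.63666867 -151.23437871  115.7837545 ]
(array([0.49967124, 0.00605753, 0.08322232]), np.float64(0.000832104893580968))
bar [[0.52272327 0.13620836 0.026     ]
 [0.47092989 0.13466456 0.026     ]] [[ 0.5295079  -0.22260035  0.026     ]
 [ 0.47659102 -0.2230317   0.026     ]]
handle top z=.070 [[0.49795003 0.10181821 0.07      ]
 [0.42859192 0.1071903  0.07      ]
 [0.42892149 0.09282674 0.07      ]
 [0.49151911 0.10767271 0.07      ]
 [0.49183392 0.09403774 0.07      ]]
[[0.49842344 0.10066375 0.07      ]
 [0.42967151 0.10527344 0.07      ]
 [0.42688316 0.07981264 0.07      ]] (array([0.49835366, 0.10173909, 0.06935185]), np.float64(0.0008270000538164593))
```

```bash
cat >> h.py <<'E'
from scipy.spatial.transform import Rotation as R
def go(target,yawx,s=None):
    s=s or manip.sense();M=R.from_quat(s['orientation']).as_matrix()
    d=M.T@(np.array(target)-s['position'])*100
    y=np.degrees(np.arctan2(M[1,0],M[0,0])); r=-((yawx-y+180)%360-180)
    return d.round(2),round(r,2)
def st():
    s=manip.sense();M=R.from_quat(s['orientation']).as_matrix()
    print('t',round(s['time_s'],2),'pos',s['position'].round(4),'yaw',np.degrees(np.arctan2(M[1,0],M[0,0])).round(2),'tilt',M[2,2].round(4),'F',s['force'].round(2),'T',s['torque'].round(3),'w',round(s['grip_width'],3),'q',s['joints'].round(3))
E
python3 -c "
from h import *
st();print(go((.4995,.0058,.14),30.5))"
```

```text
t 1.2 pos [0.1895 0.5163 0.2313] yaw -20.16 tilt -1.0 F [ 0.11 -0.1  -0.02] T [-0.023 -0.044 -0.042] w 1.001 q [ 1.504  0.255  0.108  0.    -1.424 -0.285]
(array([46.69, 37.24,  9.13]), np.float64(-50.66))
```

>>> play_rows --increments '[[[4.5, 3.6, 0], -5, 100], [[9, 7.2, 0], -10, 90], [[13.5, 10.8, 0], -15, 80], [[18, 14.4, 0], -20, 70], [[22.5, 18, 0], -25, 60], [[27, 21.6, 0], -30, 60], [[31.5, 25.2, 0], -35, 60], [[36, 28.8, 0], -40, 60], [[40.5, 32.4, 1], -45, 60], [[45, 36, 3], -50, 60]]' --grip_force 110

```text
time_s: 2.45
position: [0.4894, 0.0217, 0.202]
orientation: [0.966, 0.259, 0.002, -0.0]
force: [1.4, 0.5, -0.4]
grip_width: 0.601
```

```bash
python3 -c "
from h import *
st();print(go((.4995,.0058,.062),30.5))"
```

```text
t 2.45 pos [0.4894 0.0217 0.202 ] yaw 30.02 tilt -1.0 F [ 1.41  0.53 -0.45] T [ 0.171 -0.11   0.005] w 0.601 q [ 0.365  0.145 -0.105  0.    -1.317  1.729]
(array([ 0.04,  1.87, 14.  ]), np.float64(-0.48))
```

>>> play_rows --increments '[[[0, 0.9, 2], -0.5, 60], [[0, 1.87, 5], -0.5, 60], [[0.04, 1.87, 8], -0.5, 60], [[0.04, 1.87, 10.2], -0.5, 60], [[0.04, 1.87, 10.2], -0.5, 60], [[0.04, 1.87, 10.2], -0.5, 60], [[0.04, 1.87, 10.2], -0.5, 60], [[0.04, 1.87, 10.2], -0.5, 60], [[0.04, 1.87, 10.2], -0.5, 60], [[0.04, 1.87, 10.2], -0.5, 60]]'

```text
time_s: 3.7
position: [0.4976, 0.0073, 0.0994]
orientation: [0.965, 0.262, 0.0, 0.0]
force: [-0.4, 0.2, 0.5]
grip_width: 0.602
```

```bash
python3 -c "
from h import *
st();print(go((.4995,.0058,.062),30.5))
im=snap('side','s1')
im=cv2.imread('pics/s1.png');cv2.imwrite('pics/s1z.png',cv2.resize(im[170:310,225:385],None,fx=4.5,fy=4.2,interpolation=cv2.INTER_CUBIC))"
```

```text
t 3.7 pos [0.4976 0.0073 0.0994] yaw 30.35 tilt -1.0 F [-0.39  0.19  0.49] T [ 0.052 -0.006 -0.058] w 0.602 q [ 0.33   0.236 -0.266  0.    -1.068  1.77 ]
(array([0.09, 0.23, 3.74]), np.float64(-0.15))
```

View pics/s1z.png

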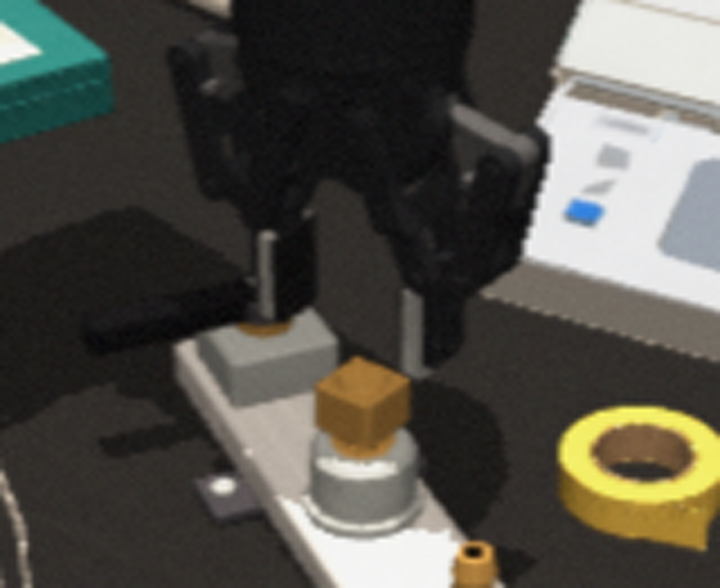

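>>> play_rows --increments '[[[0.09, 0.23, 1], 0, 60], [[0.09, 0.23, 2], 0, 60], [[0.09, 0.23, 3], 0, 60], [[0.09, 0.23, 3.9], 0, 60], [[0.09, 0.23, 3.9], 0, 50], [[0.09, 0.23, 3.9], 0, 30], [[0.09, 0.23, 3.9], 0, 10], [[0.09, 0.23, 3.9], 0, 10], [[0.09, 0.23, 3.9], 0, 10], [[0.09, 0.23, 3.9], 0, 10]]' --grip_force 110

```text
time_s: 5.0
position: [0.4992, 0.0066, 0.061]
orientation: [0.965, 0.262, 0.0, -0.001]
force: [-3.5, 4.4, 4.6]
grip_width: 0.257
```

```bash
python3 -c "
from h import *
st()
im=snap('side','s2')
im=cv2.imread('pics/s2.png');cv2.imwrite('pics/s2z.png',cv2.resize(im[170:310,225:385],None,fx=4.5,fy=4.2,interpolation=cv2.INTER_CUBIC))"
```

```text
t 5.0 pos [0.4992 0.0066 0.061 ] yaw 30.33 tilt -1.0 F [-3.48  4.43  4.64] T [ 1.325  1.344 -0.114] w 0.257 q [ 0.327  0.279 -0.318 -0.002 -0.973  1.774]
```

View pics/s2z.png

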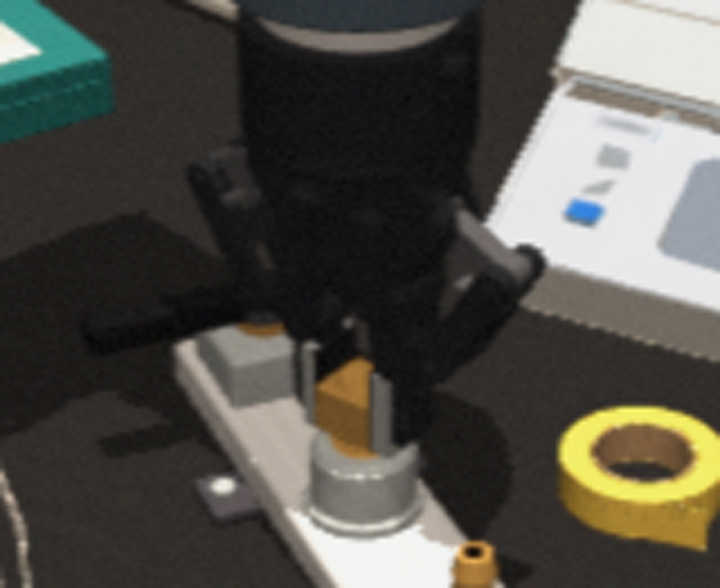

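>>> play_rows --increments '[[[0, -0.09, 0], 3, 10], [[0, -0.09, 0], 6, 10], [[0, -0.09, 0], 9, 10], [[0, -0.09, 0.01], 12, 10], [[0, -0.09, 0.02], 15, 10], [[0, -0.09, 0.03], 18, 10], [[0, -0.09, 0.03], 21, 10], [[0, -0.09, 0.04], 24, 10], [[0, -0.09, 0.05], 27, 10], [[0, -0.09, 0.05], 30, 10]]'

```text
time_s: 6.3
position: [0.4991, 0.0067, 0.0605]
orientation: [1.0, 0.002, 0.0, -0.0]
force: [-1.8, 0.3, 2.7]
grip_width: 0.254
```

```bash
python3 -c "
from h import *
st()"
```

```text
t 6.3 pos [0.4991 0.0067 0.0605] yaw 0.27 tilt -1.0 F [-1.77  0.28  2.68] T [0.268 0.674 0.128] w 0.254 q [ 0.328  0.279 -0.32  -0.    -0.971  1.248]
```

>>> play_rows --increments '[[[0, 0, 0], 1.5, 10], [[0, 0, 0], 3, 10], [[0, 0, 0], 4.5, 10], [[0, 0, 0.01], 6, 10], [[0, 0, 0.01], 7.5, 10], [[0, 0, 0.01], 9, 10], [[0, 0, 0.02], 10.5, 10], [[0, 0, 0.02], 12, 10], [[0, 0, 0.02], 13, 10], [[0, 0, 0.03], 14, 10]]'

```text
time_s: 7.55
position: [0.4991, 0.0067, 0.0602]
orientation: [0.993, -0.119, 0.0, -0.0]
force: [-3.1, 1.9, 7.0]
grip_width: 0.257
```

```bash
python3 -c "
from h import *
st();print(manip.sense()['effort'])"
```

```text
t 7.55 pos [0.4991 0.0067 0.0602] yaw -13.67 tilt -1.0 F [-3.13  1.92  6.98] T [0.621 1.362 0.101] w 0.257 q [ 0.328  0.28  -0.32  -0.    -0.97   1.004]
[ -1.16508666 -33.0186832   19.2254734    4.63021249   1.07778925
   0.08601142]
```

>>> play_rows --increments '[[[0, 0, 0], 1.5, 10], [[0, 0, 0], 3, 10], [[0, 0, 0], 4.5, 10], [[0, 0, 0], 6, 10], [[0, 0, 0], 7.5, 10], [[0, 0, 0], 9, 10], [[0, 0, 0], 10.5, 10], [[0, 0, 0], 12, 10], [[0, 0, 0], 13, 10], [[0, 0, 0], 14, 10]]'

```text
time_s: 8.8
position: [0.4991, 0.0068, 0.06]
orientation: [0.971, -0.239, 0.0, -0.0]
force: [-3.5, 1.8, 5.6]
grip_width: 0.255
```

```bash
python3 -c "
from h import *
st();print(manip.sense()['effort'])"
```

```text
t 8.8 pos [0.4991 0.0068 0.06  ] yaw -27.67 tilt -1.0 F [-3.49  1.83  5.61] T [0.596 1.167 0.088] w 0.255 q [ 0.328  0.28  -0.321 -0.    -0.97   0.76 ]
[ -1.15666375 -33.92908573  19.43851233   4.74111378   0.81226923
   0.08418386]
```

Turned 1.01 rad, still only friction. Continue.

>>> play_rows --increments '[[[0, 0, 0], 1.5, 10], [[0, 0, 0], 3, 10], [[0, 0, 0], 4.5, 10], [[0, 0, 0], 6, 10], [[0, 0, 0.01], 7.5, 10], [[0, 0, 0.01], 9, 10], [[0, 0, 0.01], 10.5, 10], [[0, 0, 0.01], 12, 10], [[0, 0, 0.02], 13, 10], [[0, 0, 0.02], 14, 10]]'

```text
time_s: 10.05
position: [0.4991, 0.0068, 0.0598]
orientation: [0.935, -0.356, 0.0, -0.0]
force: [-2.5, 2.8, 5.8]
grip_width: 0.258
```

```bash
python3 -c "
from h import *
st();print(manip.sense()['effort'])"
```

```text
t 10.05 pos [0.4991 0.0068 0.0598] yaw -41.69 tilt -1.0 F [-2.54  2.82  5.81] T [0.85  1.219 0.07 ] w 0.258 q [ 0.328  0.28  -0.321 -0.    -0.969  0.515]
[ -1.39498159 -33.68859887  19.2967093    4.84372035   0.85042488
   0.08479332]
```

>>> play_rows --increments '[[[0, 0, 0], 1.5, 10], [[0, 0, 0], 3, 10], [[0, 0, 0], 4.5, 10], [[0, 0, 0], 6, 10], [[0, 0, 0.01], 7.5, 10], [[0, 0, 0.01], 9, 10], [[0, 0, 0.01], 10.5, 10], [[0, 0, 0.01], 12, 10], [[0, 0, 0.02], 13, 10], [[0, 0, 0.02], 14, 10]]'

```text
time_s: 11.3
position: [0.4991, 0.0069, 0.0595]
orientation: [0.884, -0.467, 0.0, -0.0]
force: [-3.7, 2.7, 5.8]
grip_width: 0.255
```

```bash
python3 -c "
from h import *
st();print(manip.sense()['effort'])"
```

```text
t 11.3 pos [0.4991 0.0069 0.0595] yaw -55.7 tilt -1.0 F [-3.67  2.71  5.84] T [1.004 1.213 0.14 ] w 0.255 q [ 0.328  0.281 -0.321 -0.    -0.968  0.271]
[ -1.5465625  -33.68615985  19.22083318   4.92825061   0.81890333
   0.08504252]
```

>>> play_rows --increments '[[[0, 0, 0], 1.5, 10], [[0, 0, 0], 3, 10], [[0, 0, 0], 4.5, 10], [[0, 0, 0], 6, 10], [[0, 0, 0.01], 7.5, 10], [[0, 0, 0.01], 9, 10], [[0, 0, 0.01], 10.5, 10], [[0, 0, 0.01], 12, 10], [[0, 0, 0.02], 13, 10], [[0, 0, 0.02], 14, 10]]'

```text
time_s: 12.55
position: [0.4992, 0.0069, 0.0593]
orientation: [0.821, -0.571, 0.0, -0.0]
force: [-3.1, 3.8, 5.7]
grip_width: 0.256
```

```bash
python3 -c "
from h import *
st();print(manip.sense()['effort'])
im=snap('side','s3')
im=cv2.imread('pics/s3.png');cv2.imwrite('pics/s3z.png',cv2.resize(im[170:310,225:385],None,fx=4.5,fy=4.2,interpolation=cv2.INTER_CUBIC))"
```

```text
t 12.55 pos [0.4992 0.0069 0.0593] yaw -69.7 tilt -1.0 F [-3.07  3.79  5.68] T [1.051 1.234 0.14 ] w 0.256 q [ 0.328  0.281 -0.321 -0.    -0.968  0.027]
[ -1.6354204  -33.782022    19.172768     4.99229416   0.75553017
   0.08503621]
```

View pics/s3z.png

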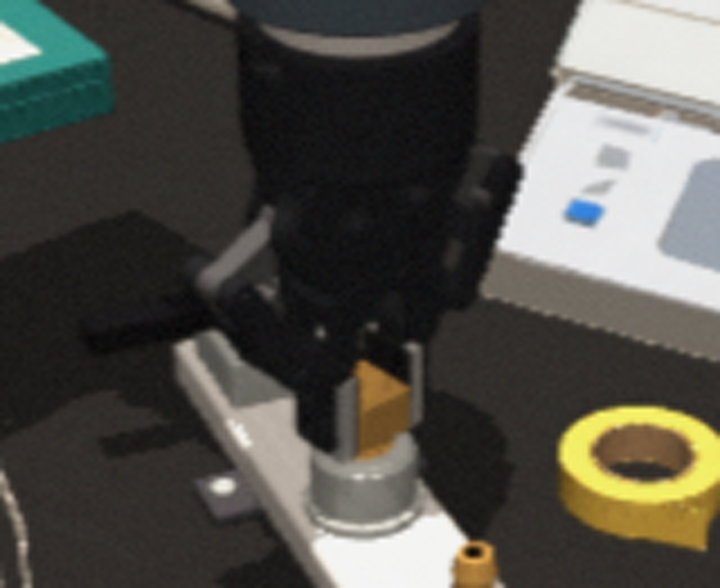

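>>> play_rows --increments '[[[0, 0, 0], 1.5, 10], [[0, 0, 0], 3, 10], [[0, 0, 0], 4.5, 10], [[0, 0, 0], 6, 10], [[0, 0, 0.01], 7.5, 10], [[0, 0, 0.01], 9, 10], [[0, 0, 0.01], 10.5, 10], [[0, 0, 0.01], 12, 10], [[0, 0, 0.02], 13, 10], [[0, 0, 0.02], 14, 10]]'

```text
time_s: 13.85
position: [0.4993, 0.0069, 0.059]
orientation: [0.745, -0.667, 0.0, -0.0]
force: [-3.0, 3.1, 5.1]
grip_width: 0.254
```

```bash
python3 -c "
from h import *
st();print(manip.sense()['effort'])"
```

```text
t 13.85 pos [0.4993 0.0069 0.059 ] yaw -83.7 tilt -1.0 F [-3.01  3.13  5.12] T [1.238 1.115 0.252] w 0.254 q [ 0.328  0.281 -0.322 -0.    -0.967 -0.218]
[ -2.05005147 -33.63462925  18.94569397   5.02153024   0.62528282
  -0.05065145]
```

>>> play_rows --increments '[[[0, 0, 0], 0.6, 10], [[0, 0, 0], 1.2, 10], [[0, 0, 0], 1.8, 10], [[0, 0, 0], 2.4, 10], [[0, 0, 0], 3, 10], [[0, 0, 0], 3.6, 10], [[0, 0, 0], 4.2, 10], [[0, 0, 0.01], 4.8, 10], [[0, 0, 0.01], 5.4, 10], [[0, 0, 0.01], 6, 10]]'

```text
time_s: 15.1
position: [0.4993, 0.0069, 0.059]
orientation: [0.709, -0.705, 0.0, -0.0]
force: [-2.8, 4.3, 5.8]
grip_width: 0.255
```

```bash
python3 -c "
from h import *
st();print(manip.sense()['effort'])
for i in range(4):
  viewer.capture('top'); print(manip.sense()['torque'],manip.sense()['effort'][5])"
```

```text
t 15.1 pos [0.4993 0.0069 0.059 ] yaw -89.66 tilt -1.0 F [-2.81  4.34  5.8 ] T [1.217 0.976 0.374] w 0.255 q [ 0.328  0.281 -0.322 -0.    -0.967 -0.322]
[ -2.14504212 -33.64544392  18.90895128   4.92560193   0.56483299
  -0.23345713]
[1.24804157 1.01791609 0.35063312] -0.3019420523196459
[1.26412869 1.0123934  0.31865695] -0.36185416392982006
[1.17902994 0.94222558 0.2912426 ] -0.30283452942967415
[1.27010854 1.03394248 0.28247979] -0.28561863116919994
```

>>> play_rows --increments '[[[0, 0, 0], 0.4, 10], [[0, 0, 0], 0.8, 10], [[0, 0, 0], 1.2, 10], [[0, 0, 0], 1.6, 10], [[0, 0, 0], 2, 10], [[0, 0, 0], 2.4, 10], [[0, 0, 0], 2.8, 10], [[0, 0, 0], 3.2, 10], [[0, 0, 0], 3.6, 10], [[0, 0, 0], 4, 10]]'

```text
time_s: 16.55
position: [0.4994, 0.0069, 0.059]
orientation: [-0.684, 0.729, -0.0, 0.001]
force: [-2.0, 3.5, 4.3]
grip_width: 0.258
```

```bash
python3 -c "
from h import *
st();print(manip.sense()['effort'])
for i in range(4):
  viewer.capture('top'); print(manip.sense()['torque'],manip.sense()['effort'][5])"
```

```text
t 16.55 pos [0.4994 0.0069 0.059 ] yaw -93.65 tilt -1.0 F [-2.03  3.46  4.29] T [1.187 0.926 0.477] w 0.258 q [ 0.328  0.281 -0.322 -0.    -0.966 -0.392]
[ -2.1841342  -33.85197043  18.93493652   4.85995308   0.46507278
  -0.34772817]
[1.12948003 0.87543171 0.40068801] -0.39325221441686153
[1.17155547 0.94633213 0.34362215] -0.4273043107241392
[1.20979708 0.88159193 0.35603604] -0.386482710018754
[1.13740297 0.89629378 0.35940079] -0.37563747726380825
```

>>> play_rows --increments '[[[0, 0, 0], 0, 30], [[0, 0, 0], 0, 40], [[0, 0, 0], 0, 50], [[0, 0, 0], 0, 55], [[0, 0, 0], 0, 55], [[0, 0, -1.5], 0, 55], [[0, 0, -3], 0, 55], [[0, 0, -5], 0, 55], [[0, 0, -7], 0, 50], [[0, 0, -9], 0, 50]]'

```text
time_s: 18.0
position: [0.499, 0.0065, 0.1493]
orientation: [-0.684, 0.729, -0.0, 0.0]
force: [0.3, -0.2, -0.0]
grip_width: 0.501
```

```bash
python3 -c "
from h import *
st()
im=snap('side','s4')
im=cv2.imread('pics/s4.png');cv2.imwrite('pics/s4z.png',cv2.resize(im[170:310,225:385],None,fx=4.5,fy=4.2,interpolation=cv2.INTER_CUBIC))"
```

```text
t 18.0 pos [0.499  0.0065 0.1493] yaw -93.66 tilt -1.0 F [ 0.32 -0.15 -0.04] T [ 0.008 -0.065  0.03 ] w 0.501 q [ 0.328  0.197 -0.18  -0.    -1.194 -0.391]
```

View pics/s4z.png

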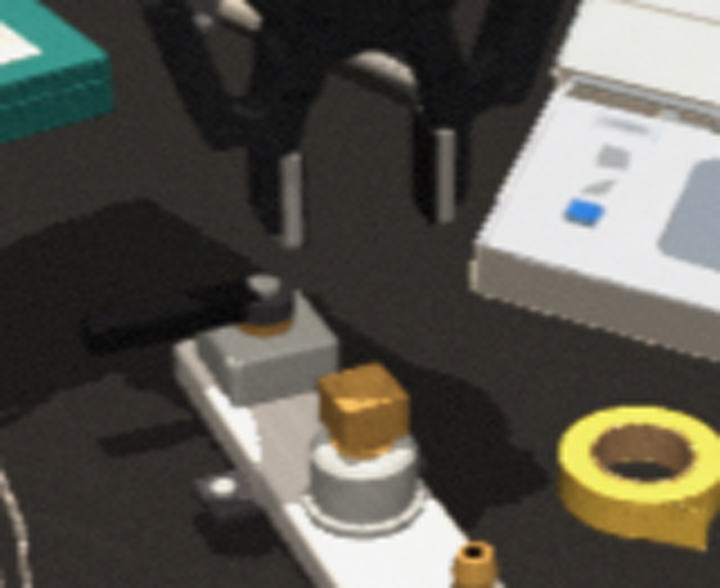

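```bash
python3 -c "
from h import *
print(go((.4457,.1008,.047),-1+2))"
```

```text
(array([-9.06,  6.12, 10.49]), np.float64(-94.63))
```

>>> play_rows --increments '[[[-1, 0.7, 0], -10, 45], [[-2, 1.4, 0], -20, 45], [[-3, 2, 0], -30, 45], [[-4, 2.7, 0], -40, 45], [[-5, 3.4, 0], -50, 45], [[-6, 4.1, 0], -60, 45], [[-7, 4.8, 1], -70, 45], [[-8, 5.4, 2], -80, 45], [[-9.06, 6.12, 3.5], -90, 45], [[-9.06, 6.12, 5], -94.6, 45]]'

```text
time_s: 19.3
position: [0.4434, 0.1014, 0.098]
orientation: [1.0, 0.011, 0.0, -0.0]
force: [0.3, -0.7, 0.1]
grip_width: 0.453
```

```bash
python3 -c "
from h import *
st();print(go((.4457,.1008,.047),1))
for c in ('top','side'):
  snap(c,c+'5')
a=cv2.imread('pics/top5.png')[200:340,230:370];b=cv2.imread('pics/side5.png')[170:310,200:340]
cv2.imwrite('pics/c5.png',cv2.resize(np.hstack([a,b]),None,fx=2.85,fy=2.85,interpolation=cv2.INTER_CUBIC))"
```

```text
t 19.3 pos [0.4434 0.1014 0.098 ] yaw 1.21 tilt -1.0 F [ 0.32 -0.66  0.1 ] T [-0.015 -0.07   0.017] w 0.453 q [ 0.571  0.158 -0.371 -0.    -1.041  1.021]
(array([0.23, 0.06, 5.1 ]), np.float64(0.21))
```

View pics/c5.png

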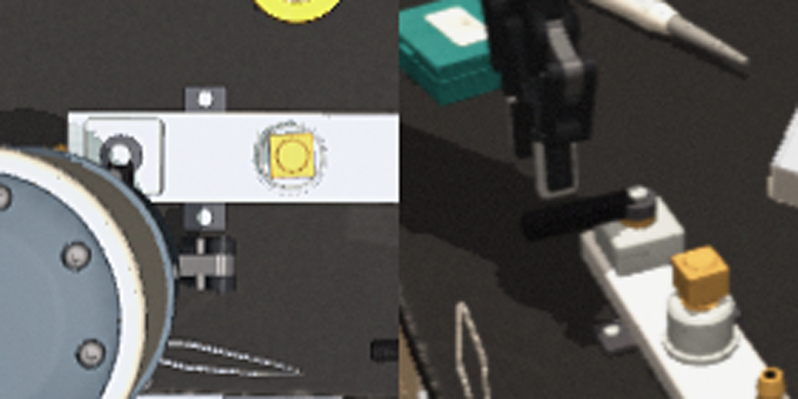

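>>> play_rows --increments '[[[0.1, 0.06, 0], 0.2, 45], [[0.1, 0.06, 1], 0.2, 45], [[0.1, 0.06, 2], 0.2, 45], [[0.1, 0.06, 3], 0.2, 45], [[0.1, 0.06, 4], 0.2, 45], [[0.1, 0.06, 5.1], 0.2, 45], [[0.1, 0.06, 5.1], 0.2, 30], [[0.1, 0.06, 5.1], 0.2, 15], [[0.1, 0.06, 5.1], 0.2, 5], [[0.1, 0.06, 5.1], 0.2, 5]]' --grip_force 40

```text
time_s: 20.65
position: [0.4448, 0.1008, 0.0477]
orientation: [1.0, 0.007, 0.0, -0.001]
force: [-0.4, 4.4, -1.1]
grip_width: 0.155
```

```bash
python3 -c "
from h import *
st()
for c in ('top','side'):
  snap(c,c+'6')
a=cv2.imread('pics/top6.png')[200:340,230:370];b=cv2.imread('pics/side6.png')[170:310,200:340]
cv2.imwrite('pics/c6.png',cv2.resize(np.hstack([a,b]),None,fx=2.85,fy=2.85,interpolation=cv2.INTER_CUBIC))"
```

```text
t 20.65 pos [0.4448 0.1008 0.0477] yaw 0.75 tilt -1.0 F [-0.44  4.43 -1.08] T [1.404 0.442 0.129] w 0.155 q [ 5.680e-01  2.190e-01 -4.440e-01 -1.000e-03 -9.070e-01  1.017e+00]
```

View pics/c6.png

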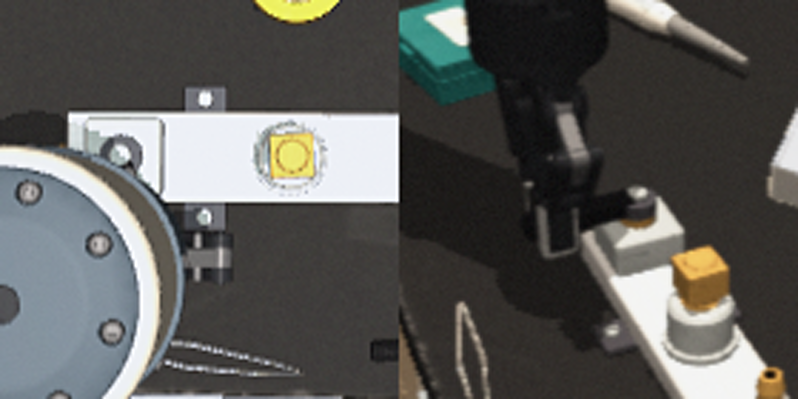

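>>> play_rows --increments '[[[0.05, -0.74, 0], 8, 5], [[0.2, -1.46, 0], 16, 5], [[0.46, -2.15, 0], 24, 5], [[0.8, -2.8, 0], 32, 5], [[1.24, -3.4, 0], 40, 5], [[1.75, -3.93, 0], 48, 5], [[2.33, -4.39, 0], 56, 5], [[2.97, -4.75, 0], 64, 5], [[3.66, -5.03, 0], 72, 5], [[4.37, -5.21, 0], 80, 5]]'

```text
time_s: 22.0
position: [0.4878, 0.1537, 0.0477]
orientation: [0.769, -0.64, -0.0, -0.0]
force: [-2.5, 4.0, -0.9]
grip_width: 0.156
```

```bash
python3 -c "
from h import *
st()
print(go((.4977-.0175*.053,.1017+.053,.0477),-89))
print(go((.4977+.001,.1017+.053,.0477),-91.5))"
```

```text
t 22.0 pos [0.4878 0.1537 0.0477] yaw -79.52 tilt -1.0 F [-2.45  4.04 -0.94] T [1.356 0.778 0.048] w 0.156 q [ 0.611  0.316 -0.306 -0.001 -0.949 -0.428]
(array([ 0.06, -0.9 ,  0.  ]), np.float64(9.48))
(array([ 0.1 , -1.09,  0.  ]), np.float64(11.98))
```

>>> play_rows --increments '[[[0.02, -0.2, 0], 2, 5], [[0.03, -0.4, 0], 4, 5], [[0.05, -0.6, 0], 6, 5], [[0.06, -0.75, 0], 8, 5], [[0.07, -0.9, 0], 9.5, 5], [[0.08, -1, 0], 10.5, 5], [[0.1, -1.1, 0], 11.5, 5], [[0.1, -1.15, 0], 12, 5], [[0.1, -1.2, 0], 12.5, 5], [[0.1, -1.2, 0], 12.5, 5]]'

```text
time_s: 23.25
position: [0.4967, 0.1545, 0.0475]
orientation: [-0.697, 0.717, 0.002, -0.002]
force: [-13.0, 7.1, 7.5]
grip_width: 0.153
```

```bash
python3 -c "
from h import *
st()"
```

```text
t 23.25 pos [0.4967 0.1545 0.0475] yaw -91.64 tilt -1.0 F [-13.01   7.07   7.47] T [2.382 4.554 1.116] w 0.153 q [ 0.601  0.334 -0.277 -0.003 -0.964 -0.628]
```

>>> play_rows --increments '[[[0, 0, 0], 0, 15], [[0, 0, 0], 0, 25], [[0, 0, 0], 0, 35], [[0, 0, 0], 0, 40], [[0, 0, 0], 0, 40], [[0, 0, -1.5], 0, 40], [[0, 0, -3], 0, 40], [[0, 0, -5], 0, 40], [[0, 0, -8], 0, 40], [[0, 0, -11], 0, 40]]'

```text
time_s: 24.5
position: [0.4999, 0.1542, 0.1599]
orientation: [-0.696, 0.718, -0.0, 0.001]
force: [0.8, 0.2, 0.2]
grip_width: 0.399
```

>>> play_rows --increments '[[[-3, -2, -4], 0, 40], [[-7, -4, -6], 0, 40], [[-11, -4, -6], 0, 40], [[-15, -4, -6], 0, 40], [[-19, -4, -6], 0, 40], [[-22, -4, -6], 0, 40], [[-22, -4, -6], 0, 40], [[-22, -4, -6], 0, 40], [[-22, -4, -6], 0, 40], [[-22, -4, -6], 0, 40]]'

```text
time_s: 25.75
position: [0.5466, 0.3721, 0.2182]
orientation: [-0.696, 0.718, -0.0, 0.0]
force: [-0.6, -0.2, -0.2]
grip_width: 0.4
```

```bash
python3 -c "
from h import *
st()
for c in ('top','side'):
  snap(c,c+'7')
a=cv2.imread('pics/top7.png')[200:340,230:370];b=cv2.imread('pics/side7.png')[190:330,210:350]
cv2.imwrite('pics/c7.png',cv2.resize(np.hstack([a,b]),None,fx=2.85,fy=2.85,interpolation=cv2.INTER_CUBIC))"
```

```text
t 25.75 pos [0.5466 0.3721 0.2182] yaw -91.8 tilt -1.0 F [-0.58 -0.16 -0.21] T [-0.054 -0.014  0.037] w 0.4 q [ 0.833  0.485  0.414  0.    -1.499 -0.865]
```

View pics/c7.png

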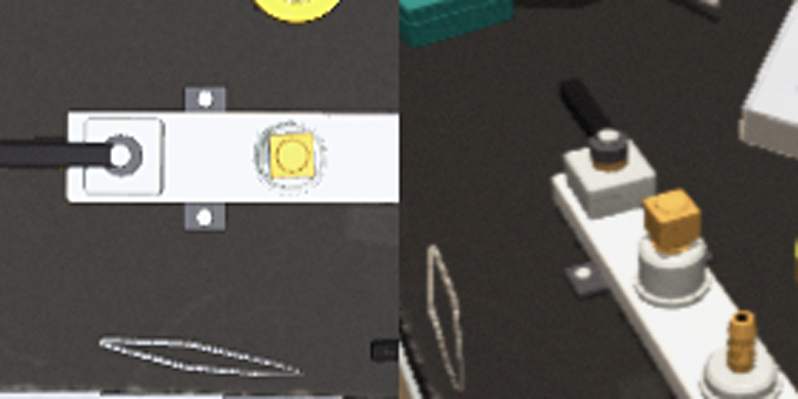

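View pics/top7.png

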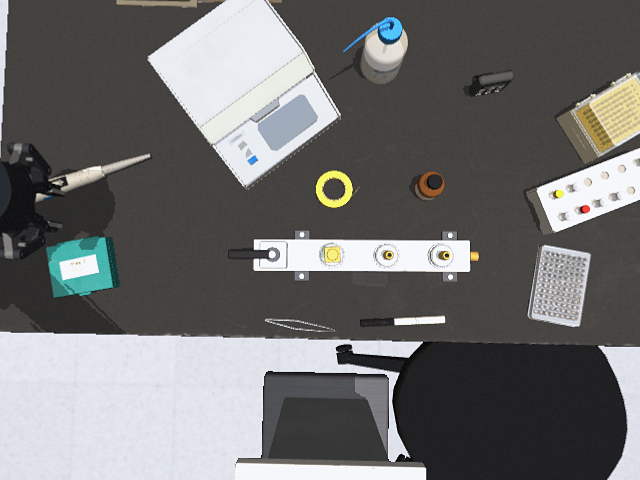

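```bash
python3 -c "
from h import *
print(manip.close_job())"
```

```text
the job is handed in; nothing more can be done
None
```

The plug is tightened to snug and the inlet valve is fully open. The job is handed in at about 26 s of the 72 s allowed; no verdict came back.

- **Plug:** I turned it clockwise about 2.16 rad in one grip. Torque stayed near 0.1 N m until about 1.8 to 2.0 rad, then climbed. The last reading while turning was 0.48 N m, or about 0.45 N m after taking off the sensor's zero offset. Readings scatter by about ±0.04 N m, so it is inside the 0.35–0.6 range and well under 0.7. With the tool stopped but still gripping, the reading dropped to about 0.36 N m. I did not measure how far the plug eased back after release.
- **Valve:** After releasing the plug, I pinched the handle and swung it clockwise until it met its stop. The tool read about 13 N there, with the grip point in line with the bar. The final pictures show the handle in line with the bar, pointing away from the bosses.
- **Surroundings:** In the last top picture the tape, amber bottle, marker and forceps are where they started. The arm is clear and touching nothing, with wrist force near zero.

No check failed. The one uneven result was the networks: they misplaced a few things, such as calling the marker the plug head in one top view. I took the plug and handle positions from the pictures and the calibration instead. The two cameras agreed on them to about 1 mm.

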